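# Back off the fragment press two turns with a fingertip

### The job

The glue in the green press has set. Loosen its knurled handwheel two full turns anticlockwise (seen from above, to within a quarter turn) by rolling a fingertip along the outside of its rim, never gripping or straddling the wheel, then stand clear. Leave the blue press clamped, and do not shift the fragments, the jar or the brush.

Things in the scene. Friction and masses are not known exactly. Their poses are not given: they have to be found in the camera images.
- green_press: Green bench screw press, bolted down. Base 130 (x) x 190 (y) x 16 mm; columns at y = -75 and +75 mm carry a crosshead, 36 x 186 mm, top 120 mm above the table (column nuts to 127 mm). Its vertical screw bears a round foot (52 mm) below and the handwheel on top. Origin: centre of the base's underside, on the screw's axis; z up, -x its front. Left or right of the other; turned up to 0.45 rad.
- green_wheel (a joint): Angle of the green press's handwheel, rad: 0 at the start (tight; it cannot go below), grows as the wheel is turned anticlockwise seen from above. One full turn is 6.283 and raises wheel and foot together by 4 mm. It stays where it is left; turning takes about 0.04 to 0.05 N m (1.3 N at the rim). It runs freely for four turns.
- green_wheel_center (a point): Centre of the green press's handwheel, on its vertical axis, half-way up the rim. The wheel is a knurled aluminium handwheel with a black top, 76 mm across over the knurl (36 straight ribs, 2 mm deep), rim 18 mm tall: at the start its underside is 134 mm and its top 152 mm above the table (steel hub cap to 160 mm). Nothing stands beside the rim within 60 mm of it; the crosshead is 14 mm below it.
- green_dot (a point): Red index dot, 11 mm, on the top of the green press's wheel, 23.5 mm from its axis; at the start it is at the front (-x) side of the press, on the side of the white mark at the middle of the base's front edge, and it turns with the wheel.
- blue_press: The same press in blue enamel, still curing, to be left alone. Origin and axes as for the green press.
- blue_wheel (a joint): Angle of the blue press's handwheel, rad: 0 at the start, grows anticlockwise seen from above.
- green_fragment: Mended piece of wall painting, about 92 x 72 x 16 mm, loose, lying on the base of the green press under its foot. Origin: centre of its underside.
- blue_fragment: The same under the foot of the blue press.
- spare_fragment: Piece of wall painting about 80 x 65 x 14 mm lying loose on the table between the presses, beyond the jar. Origin: centre of its underside.
- jar: Amber glass jar with a white cap, 54 mm across, 85 mm tall, standing loose between the two presses. Origin: centre of its underside.
- brush: Brush 170 mm long lying loose on the table between the presses, pointing away from the robot, nearer the robot than the jar. Origin: on its underside.

How it is judged:
By the outcome, as a careful person would: the job done as asked, in the order asked, and still so for the second after the job is handed in, with the robot touching nothing.
It also fails if it takes over 61 s, if anything falls off the work surface, if the arm or the gripper's body presses on something with over 40 N, if the wrist force passes 120 N, or if a joint passes its speed limit or range.

### The arm

A 7-joint arm with a two-finger parallel gripper is mounted at the origin on the work surface. World frame = base frame: x ahead of the robot, y to its left, z up, the work surface at z = 0. Lengths are in m, angles in rad, forces in N, time in s.
With the tool pointing down it reaches from about 0.425 to 1.025 m from the base axis. Payload 9.4 kg.
Tool frame: the origin (TCP) lies on the centre line of the jaws, within the pads' length; the fingertips stand 14 mm ahead of it and the grasp point (between the pads) lies 5 mm behind it; z points along the fingers, x is the direction in which the jaws open and shut, and the axes are right-handed (so a half turn about z gives the same grasp; the last joint's range is limited). The gripper opens to 93 mm and grips with 3 to 60 N. Pads are 15 mm wide; open, the fingers measure 128 mm over their backs; the gripper's body (75 mm by 188 mm) begins 65 mm behind the grasp point.
Start: joints at [1.137, 0.599, -0.003, 1.599, 0.002, 0.943, -0.08], TCP at [0.253, -0.679, 0.233] pointing down, gripper open.
Joint ranges: [-2.57, 2.57], [-0.35, 1.97], [-1.29, 1.29], [0.11, 2.56], [-1.05, 4.19], [0.11, 1.86], [-2.63, 2.63]. Speed limits (rad/s): [2.22, 2.22, 3.01, 3.01, 3.14, 3.14, 3.14].

### API

Orientations are given as a unit quaternion [x, y, z, w].
In Python, from workcell import env gives the robot as it stands.
- The arm moves only by the tool arm_command, never from a script. Its argument "deltas" is a list of rows, each an object of numbers: "wx", "wy", "wz": the turn, a rotation vector about the world's x, y, z in rad; "dx", "dy", "dz": the shift along the world's x, y, z in m; "gripper": the finger opening in m, from 0 to 0.093. In form: [{"wx": .., "wy": .., "wz": .., "dx": .., "dy": .., "dz": .., "gripper": ..}, ...]. A call has 1 to 12 rows; each row shifts and turns the pose as measured when the row begins; what a row does not reach is not made up. A row lasts 1/10 s, in which the tool goes at most 50 mm and 8.59 degrees, less where a joint would pass 70% of its speed; a pose out of reach is approached as far as the arm can. A call with a gripper value outside its range is refused whole. The fingers move at their own pace and stop on an object; "force" is the grip in N (left out, the last holds). Time passes only in rows, so rows that do not move let the fingers close. It gives the time, the measured TCP pose, the force and the opening at its end, in the units of the state.
- env.read_state(): the state, without advancing time (a new reading comes with each control period).
- env.snapshot(name): name is "scene" or "top" or "wrist"; returns a dict with "img" (400x640x3 uint8, red, green, blue), "intrinsics" (3x3 intrinsics, pixels), "rvec" (rotation vector, rad) and "tvec" (3), from world to camera coordinates, as OpenCV has them. Camera axes: x right, y down, z forward; pixel columns grow to the right and rows downward; lengths in m; the calibration is good to about 2 mm. A picture is of the moment at which its call begins. There is no depth.
- env.close_job(): hands the job in, once; it reports no verdict.
Trained networks look in the newest picture that a camera, given by its name, has taken for a name from the list of things; names that differ only in an ending like _2 or _b are one class to them, and where a whole thing is asked for, a point or a joint stands for the part that bears it (a point fixed in the world has none). Each returns a list of dicts, best first, with "p" (0 to 1); they miss things now and then, are a little off and sometimes report something else, mostly with a low value. They report only what shows in the picture. A call takes as long as a camera call.
- env.trace(query, camera): "mask" (400x640 bool, what is visible of it) and "centre" ([row, column] in pixels, amid what is visible of it).
The state is a dict: "time": time; "joints": joint angles; "joint_vel": joint speeds; "joint_torque": joint torques, N m; "position": TCP position; "tool_rot": TCP orientation; "contact_force": force on the tool from outside, world axes, zero at the start; "wrist_torque": the same for the moment, N m; "finger_gap": finger opening in m.
Only numpy, scipy, OpenCV 4.12 (cv2) and the standard library are available. Lean on these libraries where they do the work, as an engineer would, in place of code of your own. Each camera call takes 0.05 s, during which the arm holds its last target. There are 200 camera calls.

## Working session

There is one attempt and no reset: what is moved stays moved. The work goes in short steps, Python scripts to look and compute and a tool call to move; the robot and the scene stay as the last step left them, time stands still between calls to the robot, and variables do not carry over. Pictures are saved under pics/ and viewed, about 8 in all and at most 12, crops included, and the job is handed in when it is done.

Besides the shell and the picture viewer there is one more tool, called after "Request:" by a JSON object that holds its "op" and its "data", one argument or row to a line. arm_command: Moves the arm, as the interface text tells. Its arguments: {"type":"object","properties":{"deltas":{"type":"array"},"force":{"type":"number"}},"required":["deltas"]}

```bash
ls; mkdir -p pics; cat > h.py <<'E'
import numpy as np, cv2
from workcell import env
def snap(n,f=None):
    s=env.snapshot(n)
    if f: cv2.imwrite('pics/'+f,s['img'][:,:,::-1])
    return s
def ray(s,rc,z):
    R=cv2.Rodrigues(np.array(s['rvec'],float))[0];t=np.array(s['tvec'],float).ravel()
    d=R.T@np.linalg.inv(np.array(s['intrinsics']))@[rc[1],rc[0],1.];o=-R.T@t
    return o+d*(z-o[2])/d[2]
def proj(s,p):
    return cv2.projectPoints(np.array([p],float),np.array(s['rvec'],float),np.array(s['tvec'],float),np.array(s['intrinsics'],float),None)[0].reshape(-1,2)
E
python3 - <<'E'
from h import *
print({k:np.round(v,3) for k,v in env.read_state().items()})
a=snap('scene','s0.png');b=snap('top','t0.png')
for cam,s in(('top',b),('scene',a)):
  for q,z in(('green_wheel_center',.152),('green_dot',.152),('green_press',.12),('blue_press',.12),('blue_wheel',.152),('jar',.085),('brush',.005),('spare_fragment',.014)):
    for r in env.trace(q,cam)[:2]: print(cam,q,round(r['p'],2),np.round(r['centre']),r['mask'].sum(),ray(s,r['centre'],z).round(3))
cv2.imwrite('pics/both.png',np.vstack([a['img'],b['img']])[:,:,::-1])
E
```

```text
pics
{'time': np.float64(0.0), 'joints': array([ 1.137,  0.6  , -0.003,  1.6  ,  0.002,  0.943, -0.08 ]), 'joint_vel': array([ 0.   , -0.001, -0.003,  0.   ,  0.001, -0.001,  0.002]), 'joint_torque': array([ 1.0000e-03, -7.6506e+01,  1.4970e+00, -2.5235e+01, -5.3000e-02,
        1.7000e-02,  0.0000e+00]), 'position': array([ 0.253, -0.679,  0.232]), 'tool_rot': array([ 0.821, -0.57 , -0.001, -0.   ]), 'contact_force': array([ 0.894, -0.203, -1.015]), 'wrist_torque': array([ 0.033, -0.007,  0.026]), 'finger_gap': np.float64(0.093)}
top green_wheel_center 0.97 [197. 452.] 1517 [ 0.565 -0.221  0.152]
top green_wheel_center 0.51 [193. 324.] 715 [ 0.571 -0.001  0.152]
top green_dot 0.89 [197. 450.] 1533 [ 0.564 -0.217  0.152]
top green_press 0.68 [202. 434.] 5790 [ 0.561 -0.199  0.12 ]
top blue_press 0.76 [199. 223.] 5762 [0.566 0.18  0.12 ]
top blue_press 0.6 [196. 453.] 1513 [ 0.573 -0.233  0.12 ]
top blue_wheel 0.93 [188. 205.] 1515 [0.579 0.204 0.152]
top jar 0.71 [193. 324.] 727 [ 0.585 -0.     0.085]
top brush 0.74 [270. 328.] 1321 [ 0.444 -0.011  0.005]
top spare_fragment 0.84 [148. 324.] 1076 [ 0.699 -0.002  0.014]
top spare_fragment 0.74 [196. 451.] 1532 [ 0.595 -0.266  0.014]
scene green_wheel_center 0.55 [300. 329.] 2459 [ 0.576 -0.225  0.152]
scene green_dot 0.93 [298. 325.] 2490 [ 0.571 -0.222  0.152]
scene green_press 0.91 [337. 327.] 9227 [ 0.575 -0.263  0.12 ]
scene green_press 0.55 [217. 342.] 1009 [ 0.594 -0.06   0.12 ]
scene blue_press 0.76 [152. 336.] 3871 [0.583 0.099 0.12 ]
scene blue_wheel 0.94 [111. 335.] 796 [0.58  0.187 0.152]
scene blue_wheel 0.17 [152. 337.] 3891 [0.584 0.065 0.152]
scene jar 0.91 [215. 343.] 1068 [ 0.597 -0.03   0.085]
scene jar 0.42 [112. 335.] 854 [0.579 0.277 0.085]
scene brush 0.84 [227. 265.] 1264 [ 0.44  -0.002  0.005]
scene spare_fragment 0.92 [226. 398.] 1156 [0.711 0.001 0.014]
```

View pics/t0.png

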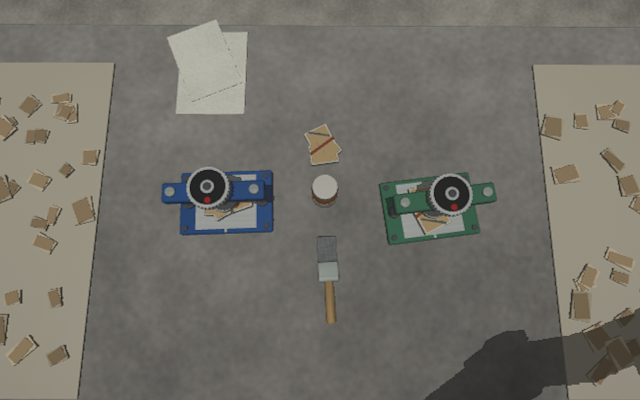

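View pics/s0.png

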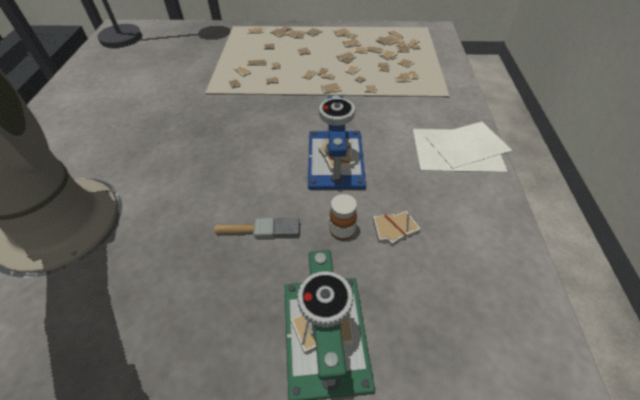

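The pictures agree with the networks: the green wheel is at about (row 194, col 452) in the top view, with its red dot towards the front. The blue press is to the left, and the jar, brush and spare fragment lie between them. Next I'll refine the wheel centre from its black disc and dot.

```bash
cat >> h.py <<'E'
def wheel(cam,z=.152,f=None):
    s=snap(cam,f);im=s['img'].astype(int)
    T=[r for r in env.trace('green_wheel_center',cam)+env.trace('green_dot',cam) if r['p']>.3 and r['mask'].sum()>300]
    if not T: return None
    m=cv2.dilate(T[0]['mask'].astype(np.uint8),np.ones((3,3)))>0
    red=m&(im[...,0]>110)&(im[...,1]<70)&(im[...,2]<70)
    dk=(m&(im.max(2)<60))
    c,h=None,None
    p=np.argwhere(dk|red)
    if len(p)>20:
        (e,ax,an)=cv2.fitEllipse(cv2.convexHull(p[:,::-1].astype(np.int32))); c=ray(s,e[::-1],z)
    d=ray(s,np.argwhere(red).mean(0),z) if red.any() else None
    return s,c,d,red.sum(),T[0]
E
python3 - <<'E'
from h import *
for cam in('top','scene'):
    s,c,d,n,t=wheel(cam)
    print(cam,c.round(4),d.round(4),n,'r',np.linalg.norm(d-c).round(4),'ang',np.degrees(np.arctan2(*(d-c)[1::-1])).round(1))
    if cam=='top': print('hub',ray(s,(193,452),.160).round(4),'nuts',ray(s,(202,405),.127).round(4),ray(s,(191,488.),.127).round(4))
E
```

```text
top [ 0.5657 -0.215   0.152 ] [ 0.5482 -0.2226  0.152 ] 26 r 0.0192 ang -156.4
hub [ 0.57   -0.2179  0.16  ] nuts [ 0.5605 -0.1447  0.127 ] [ 0.5809 -0.294   0.127 ]
scene [ 0.5715 -0.2276  0.152 ] [ 0.5476 -0.2208  0.152 ] 47 r 0.0249 ang 164.1
```

Request:
{"op": "arm_command", "data": {
  "deltas": [
    {"gripper": 0,"wz": -0.12},
    {"gripper": 0,"wz": -0.12,"dx": 0.03,"dy": 0.04},
    {"gripper": 0,"wz": -0.116,"dx": 0.03,"dy": 0.04},
    {"gripper": 0,"dx": 0.03,"dy": 0.04}
  ]
}}

```text
$.deltas[0]: bad value
```

Request:
{"op": "arm_command", "data": {
  "deltas": [
    {"wx": 0.0,"wy": 0.0,"wz": -0.12,"dx": 0.0,"dy": 0.0,"dz": 0.0,"gripper": 0.0},
    {"wx": 0.0,"wy": 0.0,"wz": -0.12,"dx": 0.03,"dy": 0.04,"dz": 0.0,"gripper": 0.0},
    {"wx": 0.0,"wy": 0.0,"wz": -0.116,"dx": 0.03,"dy": 0.04,"dz": 0.0,"gripper": 0.0},
    {"wx": 0.0,"wy": 0.0,"wz": 0.0,"dx": 0.03,"dy": 0.04,"dz": 0.0,"gripper": 0.0}
  ]
}}

```text
time: 1.6
position: [0.3371, -0.5631, 0.232]
tool_rot: [-0.697, 0.717, -0.0, -0.002]
contact_force: [0.2, -0.8, -0.1]
finger_gap: 0.0652
```

Request:
{"op": "arm_command", "data": {
  "deltas": [
    {"wx": 0.0,"wy": 0.0,"wz": 0.028,"dx": 0.018,"dy": 0.039,"dz": 0.0,"gripper": 0.0},
    {"wx": 0.0,"wy": 0.0,"wz": 0.0,"dx": 0.018,"dy": 0.039,"dz": 0.0,"gripper": 0.0},
    {"wx": 0.0,"wy": 0.0,"wz": 0.0,"dx": 0.018,"dy": 0.039,"dz": 0.0,"gripper": 0.0},
    {"wx": 0.0,"wy": 0.0,"wz": 0.0,"dx": 0.018,"dy": 0.039,"dz": 0.0,"gripper": 0.0},
    {"wx": 0.0,"wy": 0.0,"wz": 0.0,"dx": 0.018,"dy": 0.039,"dz": 0.0,"gripper": 0.0},
    {"wx": 0.0,"wy": 0.0,"wz": 0.0,"dx": 0.018,"dy": 0.039,"dz": 0.0,"gripper": 0.0},
    {"wx": 0.0,"wy": 0.0,"wz": 0.0,"dx": 0.018,"dy": 0.039,"dz": 0.0,"gripper": 0.0},
    {"wx": 0.0,"wy": 0.0,"wz": 0.0,"dx": 0.018,"dy": 0.039,"dz": 0.0,"gripper": 0.0},
    {"wx": 0.0,"wy": 0.0,"wz": 0.0,"dx": 0.018,"dy": 0.039,"dz": 0.0,"gripper": 0.0},
    {"wx": 0.0,"wy": 0.0,"wz": 0.0,"dx": 0.0,"dy": 0.0,"dz": 0.0,"gripper": 0.0}
  ]
}}

```text
time: 2.6
position: [0.5099, -0.1905, 0.2338]
tool_rot: [0.711, -0.703, 0.003, -0.0]
contact_force: [0.5, -0.1, 0.4]
finger_gap: 0.0003
```

```bash
python3 - <<'E'
from h import *
w=snap('wrist','w0.png')
s=env.read_state();print(s['position'],s['tool_rot'],s['finger_gap'],s['joints'].round(2) if hasattr(s['joints'],'round') else s['joints'])
print(proj(w,(.5707,-.2194,.16)))
E
```

```text
[ 0.50865936 -0.19334152  0.2338625 ] [ 7.10255843e-01 -7.03937725e-01  2.82681799e-03  5.70528025e-04] 0.0005916592050306532 [ 0.21  0.38  0.06  2.02 -0.03  0.74 -1.27]
[[362.6151231  129.36742354]]
```

View pics/w0.png

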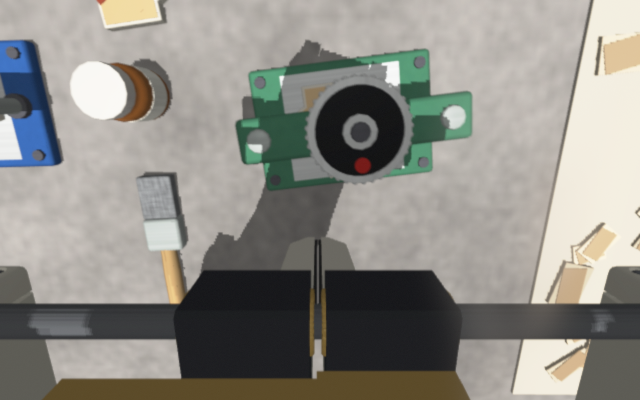

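The wrist view shows the green wheel's hub at (361,131), against a prediction of (363,129), so the centre is good to about 1 mm. The red dot at (362,165) faces the front. I'll descend in front of the rim with the fingers closed, then touch it.

Request:
{"op": "arm_command", "data": {
  "deltas": [
    {"wx": 0.0,"wy": 0.0,"wz": 0.0,"dx": -0.004,"dy": -0.01,"dz": -0.027,"gripper": 0.0},
    {"wx": 0.0,"wy": 0.0,"wz": 0.0,"dx": 0.0,"dy": 0.0,"dz": -0.027,"gripper": 0.0},
    {"wx": 0.0,"wy": 0.0,"wz": 0.0,"dx": 0.0,"dy": 0.0,"dz": -0.024,"gripper": 0.0},
    {"wx": 0.0,"wy": 0.0,"wz": 0.0,"dx": 0.0,"dy": 0.0,"dz": 0.0,"gripper": 0.0}
  ]
}}

```text
time: 3.05
position: [0.504, -0.2079, 0.1554]
tool_rot: [0.709, -0.705, 0.005, 0.0]
contact_force: [-0.6, -0.4, 0.0]
finger_gap: 0.0006
```

Request:
{"op": "arm_command", "data": {
  "deltas": [
    {"wx": 0.0,"wy": 0.0,"wz": 0.0,"dx": 0.008,"dy": 0.002,"dz": -0.001,"gripper": 0.0},
    {"wx": 0.0,"wy": 0.0,"wz": 0.0,"dx": 0.008,"dy": 0.002,"dz": 0.0,"gripper": 0.0},
    {"wx": 0.0,"wy": 0.0,"wz": 0.0,"dx": 0.004,"dy": 0.0,"dz": 0.0,"gripper": 0.0},
    {"wx": 0.0,"wy": 0.0,"wz": 0.0,"dx": 0.003,"dy": 0.0,"dz": 0.0,"gripper": 0.0},
    {"wx": 0.0,"wy": 0.0,"wz": 0.0,"dx": 0.003,"dy": 0.0,"dz": 0.0,"gripper": 0.0}
  ]
}}

```text
time: 3.55
position: [0.526, -0.206, 0.1568]
tool_rot: [0.708, -0.707, 0.002, 0.004]
contact_force: [-10.3, -0.6, 2.0]
finger_gap: 0.0004
```

Request:
{"op": "arm_command", "data": {
  "deltas": [
    {"wx": 0.0,"wy": 0.0,"wz": 0.0,"dx": 0.0025,"dy": -0.0075,"dz": -0.001,"gripper": 0.0},
    {"wx": 0.0,"wy": 0.0,"wz": 0.0,"dx": 0.0025,"dy": -0.0075,"dz": -0.001,"gripper": 0.0},
    {"wx": 0.0,"wy": 0.0,"wz": 0.0,"dx": 0.0025,"dy": -0.0075,"dz": -0.001,"gripper": 0.0},
    {"wx": 0.0,"wy": 0.0,"wz": 0.0,"dx": 0.0025,"dy": -0.0075,"dz": -0.001,"gripper": 0.0}
  ]
}}

```text
time: 3.95
position: [0.5256, -0.2342, 0.155]
tool_rot: [0.708, -0.706, -0.007, 0.009]
contact_force: [-7.4, 0.4, 7.3]
finger_gap: 0.0005
```

```bash
cat > ang.py <<'E'
from h import *
import sys
z=float(sys.argv[1]); f=sys.argv[2] if len(sys.argv)>2 else None
C=np.array([.5705,-.2194]); 
for cam in('top','scene','wrist'):
    s=snap(cam,f and cam+f);im=s['img'].astype(int)
    u=proj(s,(*C,z))[0];v=proj(s,(C[0],C[1]-.036,z))[0];r=np.linalg.norm(u-v)
    yy,xx=np.mgrid[:400,:640];red=(np.hypot(xx-u[0],yy-u[1])<r*1.1)&(im[...,0]>1.8*im[...,1])&(im[...,0]>1.8*im[...,2])&(im[...,0]>70)
    if red.sum()<8: print(cam,'none',red.sum());continue
    d=ray(s,np.argwhere(red).mean(0),z)[:2]-C
    print(cam,red.sum(),'r',round(np.hypot(*d)*1e3,1),'turn deg',round((np.degrees(np.arctan2(d[1],d[0]))-(-172.2))%360,1))
q=env.read_state();print(q['time'],q['position'],q['tool_rot'],q['contact_force'])
E
python3 ang.py .152
```

```text
top none 0
scene 38 r 21.3 turn deg 44.6
wrist 404 r 23.0 turn deg 38.6
4.1 [ 0.52593531 -0.23529229  0.15498519] [ 0.70729932 -0.70682353 -0.00659751  0.00920017] [-6.88824069 -2.54523341  4.80824528]
```

Request:
{"op": "arm_command", "data": {
  "deltas": [
    {"wx": 0.0,"wy": -0.02,"wz": 0.0,"dx": 0.0033,"dy": -0.0096,"dz": -0.0005,"gripper": 0.0},
    {"wx": 0.0,"wy": 0.0,"wz": 0.0,"dx": 0.0056,"dy": -0.0084,"dz": -0.0005,"gripper": 0.0},
    {"wx": 0.0,"wy": 0.0,"wz": 0.0,"dx": 0.0077,"dy": -0.0067,"dz": -0.0005,"gripper": 0.0},
    {"wx": 0.0,"wy": 0.0,"wz": 0.0,"dx": 0.0091,"dy": -0.0045,"dz": -0.0005,"gripper": 0.0},
    {"wx": 0.0,"wy": 0.0,"wz": 0.0,"dx": 0.01,"dy": -0.002,"dz": -0.0005,"gripper": 0.0}
  ]
}}

```text
time: 4.6
position: [0.5609, -0.2696, 0.1552]
tool_rot: [-0.707, 0.707, 0.0, -0.004]
contact_force: [-1.4, -2.1, 1.0]
finger_gap: 0.0005
```

```bash
python3 ang.py .152
```

```text
top none 0
scene none 0
wrist 400 r 20.7 turn deg 125.8
4.75 [ 0.56178152 -0.26912504  0.15507514] [ 7.07329308e-01 -7.06875610e-01  6.98168685e-04  3.41096208e-03] [ 0.02050789 -4.7128086   0.58649494]
```

Request:
{"op": "arm_command", "data": {
  "deltas": [
    {"wx": 0.0,"wy": 0.0,"wz": 0.0,"dx": 0.0075,"dy": 0.0025,"dz": -0.0005,"gripper": 0.0},
    {"wx": 0.0,"wy": 0.0,"wz": 0.0,"dx": 0.0075,"dy": 0.0025,"dz": -0.0005,"gripper": 0.0},
    {"wx": 0.0,"wy": 0.0,"wz": 0.0,"dx": 0.0096,"dy": 0.0035,"dz": -0.0005,"gripper": 0.0},
    {"wx": 0.0,"wy": 0.0,"wz": 0.0,"dx": 0.0084,"dy": 0.0059,"dz": -0.0005,"gripper": 0.0},
    {"wx": 0.0,"wy": 0.0,"wz": 0.0,"dx": 0.0066,"dy": 0.0078,"dz": -0.0005,"gripper": 0.0},
    {"wx": 0.0,"wy": 0.0,"wz": 0.0,"dx": 0.0044,"dy": 0.0093,"dz": -0.0005,"gripper": 0.0}
  ]
}}

```text
time: 5.35
position: [0.6116, -0.2485, 0.1559]
tool_rot: [-0.705, 0.709, -0.012, -0.004]
contact_force: [3.7, -3.0, -0.3]
finger_gap: 0.0002
```

```bash
python3 ang.py .1535
```

```text
top 23 r 24.2 turn deg 207.0
scene none 0
wrist none 0
5.5 [ 0.612371   -0.24650172  0.15596808] [-0.70568218  0.70843103 -0.011315   -0.00317911] [ 6.15251098 -1.19757191  1.50975413]
```

Request:
{"op": "arm_command", "data": {
  "deltas": [
    {"wx": 0.02,"wy": 0.011,"wz": 0.0,"dx": 0.0018,"dy": 0.0101,"dz": -0.0005,"gripper": 0.0},
    {"wx": 0.0,"wy": 0.0,"wz": 0.0,"dx": -0.0015,"dy": 0.01,"dz": -0.0005,"gripper": 0.0},
    {"wx": 0.0,"wy": 0.0,"wz": 0.0,"dx": -0.0025,"dy": 0.0075,"dz": -0.0005,"gripper": 0.0},
    {"wx": 0.0,"wy": 0.0,"wz": 0.0,"dx": -0.0025,"dy": 0.0075,"dz": -0.0005,"gripper": 0.0},
    {"wx": 0.0,"wy": 0.0,"wz": 0.0,"dx": -0.0025,"dy": 0.0075,"dz": -0.0005,"gripper": 0.0}
  ]
}}

```text
time: 6.0
position: [0.6158, -0.2, 0.1566]
tool_rot: [0.707, -0.707, 0.009, -0.007]
contact_force: [5.3, -0.2, 1.2]
finger_gap: 0.0008
```

```bash
python3 ang.py .155
```

```text
top 25 r 23.3 turn deg 282.6
scene 43 r 25.0 turn deg 286.4
wrist 155 r 24.7 turn deg 291.7
6.15 [ 0.61530092 -0.19933588  0.15656868] [ 0.70744826 -0.70669207  0.00767876 -0.00665712] [6.45160482 2.88899803 2.57198436]
```

Request:
{"op": "arm_command", "data": {
  "deltas": [
    {"wx": 0.0,"wy": 0.02,"wz": 0.0,"dx": -0.0035,"dy": 0.0096,"dz": -0.0005,"gripper": 0.0},
    {"wx": 0.0,"wy": 0.0,"wz": 0.0,"dx": -0.0059,"dy": 0.0084,"dz": -0.0005,"gripper": 0.0},
    {"wx": 0.0,"wy": 0.0,"wz": 0.0,"dx": -0.0078,"dy": 0.0066,"dz": -0.0005,"gripper": 0.0},
    {"wx": 0.0,"wy": 0.0,"wz": 0.0,"dx": -0.0093,"dy": 0.0044,"dz": -0.0005,"gripper": 0.0},
    {"wx": 0.0,"wy": 0.0,"wz": 0.0,"dx": -0.0101,"dy": 0.0018,"dz": -0.0005,"gripper": 0.0},
    {"wx": 0.0,"wy": 0.0,"wz": 0.0,"dx": -0.0095,"dy": -0.0012,"dz": -0.0005,"gripper": 0.0},
    {"wx": 0.0,"wy": 0.0,"wz": 0.0,"dx": -0.0075,"dy": -0.0025,"dz": -0.0005,"gripper": 0.0}
  ]
}}

```text
time: 6.85
position: [0.5577, -0.1676, 0.1532]
tool_rot: [0.709, -0.706, -0.0, -0.001]
contact_force: [0.2, 7.5, 7.1]
finger_gap: 0.0007
```

```bash
python3 ang.py .1565
```

```text
top none 0
scene 49 r 23.3 turn deg 24.8
wrist 348 r 23.3 turn deg 22.6
7.0 [ 0.55668217 -0.16783714  0.1531036 ] [ 7.08236639e-01 -7.05974130e-01 -1.17862674e-03 -3.97737433e-05] [-2.52487707  5.98994951  5.14971022]
```

Request:
{"op": "arm_command", "data": {
  "deltas": [
    {"wx": 0.0,"wy": 0.0,"wz": 0.0,"dx": -0.0092,"dy": -0.0045,"dz": 0.0,"gripper": 0.0},
    {"wx": 0.0,"wy": 0.0,"wz": 0.0,"dx": -0.0081,"dy": -0.0063,"dz": 0.0,"gripper": 0.0},
    {"wx": 0.0,"wy": 0.0,"wz": 0.0,"dx": -0.0066,"dy": -0.0078,"dz": 0.0,"gripper": 0.0},
    {"wx": 0.0,"wy": 0.0,"wz": 0.0,"dx": -0.0044,"dy": -0.0093,"dz": 0.0,"gripper": 0.0},
    {"wx": 0.0,"wy": 0.0,"wz": 0.0,"dx": -0.0018,"dy": -0.0101,"dz": 0.0,"gripper": 0.0},
    {"wx": 0.0,"wy": 0.0,"wz": 0.0,"dx": 0.0012,"dy": -0.0095,"dz": 0.0,"gripper": 0.0},
    {"wx": 0.0,"wy": 0.0,"wz": 0.0,"dx": 0.0025,"dy": -0.0075,"dz": 0.0,"gripper": 0.0}
  ]
}}

```text
time: 7.7
position: [0.5236, -0.228, 0.1527]
tool_rot: [0.707, -0.707, -0.003, 0.001]
contact_force: [0.5, 0.1, -0.4]
finger_gap: 0.0007
```

```bash
python3 ang.py .157
```

```text
top none 0
scene 50 r 22.2 turn deg 77.9
wrist 480 r 21.6 turn deg 73.6
7.85 [ 0.52373765 -0.22710759  0.15248965] [ 0.7073407  -0.70686324 -0.00340262  0.00138435] [ 0.75703206 -0.33953851  0.5773779 ]
```

Request:
{"op": "arm_command", "data": {
  "deltas": [
    {"wx": 0.0,"wy": 0.0,"wz": 0.0,"dx": 0.001,"dy": 0.0,"dz": 0.004,"gripper": 0.0},
    {"wx": 0.0,"wy": 0.0,"wz": 0.0,"dx": 0.003,"dy": -0.002,"dz": 0.0,"gripper": 0.0},
    {"wx": 0.0,"wy": 0.0,"wz": 0.0,"dx": 0.0033,"dy": -0.0075,"dz": 0.0,"gripper": 0.0},
    {"wx": 0.0,"wy": 0.0,"wz": 0.0,"dx": 0.0038,"dy": -0.0094,"dz": 0.0,"gripper": 0.0},
    {"wx": 0.0,"wy": 0.0,"wz": 0.0,"dx": 0.006,"dy": -0.0082,"dz": 0.0,"gripper": 0.0},
    {"wx": 0.0,"wy": 0.0,"wz": 0.0,"dx": 0.0078,"dy": -0.0066,"dz": 0.0,"gripper": 0.0},
    {"wx": 0.0,"wy": 0.0,"wz": 0.0,"dx": 0.0091,"dy": -0.0043,"dz": 0.0,"gripper": 0.0},
    {"wx": 0.0,"wy": 0.0,"wz": 0.0,"dx": 0.01,"dy": -0.0018,"dz": 0.0,"gripper": 0.0}
  ]
}}

```text
time: 8.65
position: [0.554, -0.2674, 0.1569]
tool_rot: [0.708, -0.706, -0.015, 0.011]
contact_force: [-3.3, -7.4, 1.0]
finger_gap: 0.0005
```

```bash
python3 ang.py .158
```

```text
top none 0
scene none 0
wrist 444 r 22.3 turn deg 169.5
8.8 [ 0.55536135 -0.26772816  0.15701698] [ 0.70794802 -0.70606731 -0.01328507  0.01010224] [-0.58894513 -7.70025575 -0.67319278]
```

Request:
{"op": "arm_command", "data": {
  "deltas": [
    {"wx": -0.005,"wy": -0.03,"wz": 0.0,"dx": 0.008,"dy": 0.002,"dz": 0.0,"gripper": 0.0},
    {"wx": 0.0,"wy": 0.0,"wz": 0.0,"dx": 0.0075,"dy": 0.0025,"dz": 0.0,"gripper": 0.0},
    {"wx": 0.0,"wy": 0.0,"wz": 0.0,"dx": 0.0075,"dy": 0.0028,"dz": 0.0,"gripper": 0.0},
    {"wx": 0.0,"wy": 0.0,"wz": 0.0,"dx": 0.0096,"dy": 0.0035,"dz": 0.0,"gripper": 0.0},
    {"wx": 0.0,"wy": 0.0,"wz": 0.0,"dx": 0.0084,"dy": 0.0059,"dz": 0.0,"gripper": 0.0},
    {"wx": 0.0,"wy": 0.0,"wz": 0.0,"dx": 0.0066,"dy": 0.0078,"dz": 0.0,"gripper": 0.0},
    {"wx": 0.0,"wy": 0.0,"wz": 0.0,"dx": 0.0044,"dy": 0.0093,"dz": 0.0,"gripper": 0.0}
  ]
}}

```text
time: 9.5
position: [0.6105, -0.2511, 0.1593]
tool_rot: [-0.705, 0.709, -0.011, -0.006]
contact_force: [3.5, -3.9, -3.6]
finger_gap: 0.0008
```

```bash
python3 ang.py .159
```

```text
top 22 r 23.4 turn deg 258.3
scene 42 r 24.8 turn deg 264.7
wrist none 0
9.65 [ 0.61149636 -0.24924775  0.15961015] [-0.70559829  0.70851015 -0.0107079  -0.00545472] [ 3.67099206 -2.14292069  0.19861699]
```

Request:
{"op": "arm_command", "data": {
  "deltas": [
    {"wx": 0.02,"wy": 0.008,"wz": 0.0,"dx": 0.0018,"dy": 0.0101,"dz": -0.001,"gripper": 0.0},
    {"wx": 0.0,"wy": 0.0,"wz": 0.0,"dx": -0.0015,"dy": 0.01,"dz": -0.001,"gripper": 0.0},
    {"wx": 0.0,"wy": 0.0,"wz": 0.0,"dx": -0.0025,"dy": 0.0075,"dz": 0.0,"gripper": 0.0},
    {"wx": 0.0,"wy": 0.0,"wz": 0.0,"dx": -0.0025,"dy": 0.0075,"dz": 0.0,"gripper": 0.0},
    {"wx": 0.0,"wy": 0.0,"wz": 0.0,"dx": -0.0025,"dy": 0.0075,"dz": 0.0,"gripper": 0.0},
    {"wx": 0.0,"wy": 0.0,"wz": 0.0,"dx": -0.003,"dy": 0.0075,"dz": 0.0,"gripper": 0.0}
  ]
}}

```text
time: 10.25
position: [0.6149, -0.1973, 0.1614]
tool_rot: [0.707, -0.707, 0.012, -0.006]
contact_force: [4.1, -0.4, -4.4]
finger_gap: 0.0007
```

```bash
python3 ang.py .160
```

```text
top 34 r 23.1 turn deg 348.6
scene 64 r 23.0 turn deg 349.5
wrist none 0
10.4 [ 0.6144481  -0.19626062  0.16142048] [ 0.70766442 -0.70644321  0.01081183 -0.00567148] [ 4.93446021  2.52859621 -1.5693294 ]
```

Request:
{"op": "arm_command", "data": {
  "deltas": [
    {"wx": 0.0,"wy": 0.0,"wz": 0.0,"dx": -0.003,"dy": 0.007,"dz": 0.0,"gripper": 0.0},
    {"wx": 0.0,"wy": 0.0,"wz": 0.0,"dx": 0.01,"dy": 0.0,"dz": 0.0,"gripper": 0.0},
    {"wx": 0.0,"wy": 0.0,"wz": 0.0,"dx": 0.02,"dy": 0.0,"dz": 0.0,"gripper": 0.0},
    {"wx": 0.0,"wy": 0.0,"wz": 0.0,"dx": 0.0,"dy": 0.0,"dz": 0.04,"gripper": 0.0},
    {"wx": 0.0,"wy": 0.0,"wz": 0.0,"dx": 0.0,"dy": 0.0,"dz": 0.04,"gripper": 0.0},
    {"wx": 0.0,"wy": 0.0,"wz": 0.0,"dx": 0.0,"dy": 0.0,"dz": 0.04,"gripper": 0.0},
    {"wx": 0.0,"wy": 0.0,"wz": 0.0,"dx": -0.04,"dy": -0.02,"dz": 0.02,"gripper": 0.0},
    {"wx": 0.0,"wy": 0.0,"wz": 0.0,"dx": -0.05,"dy": -0.02,"dz": 0.0,"gripper": 0.0},
    {"wx": 0.0,"wy": 0.0,"wz": 0.0,"dx": -0.05,"dy": -0.02,"dz": 0.0,"gripper": 0.0},
    {"wx": 0.0,"wy": 0.0,"wz": 0.0,"dx": -0.02,"dy": -0.02,"dz": 0.0,"gripper": 0.0},
    {"wx": 0.0,"wy": 0.0,"wz": 0.0,"dx": 0.0,"dy": 0.0,"dz": 0.0,"gripper": 0.0},
    {"wx": 0.0,"wy": 0.0,"wz": 0.0,"dx": 0.0,"dy": 0.0,"dz": 0.0,"gripper": 0.0}
  ]
}}

```text
time: 11.6
position: [0.4812, -0.2674, 0.3062]
tool_rot: [0.709, -0.705, 0.007, -0.003]
contact_force: [0.4, -0.6, 0.1]
finger_gap: 0.0008
```

```bash
python3 ang.py .160 1.png; python3 - <<'E'
from h import *
for cam in('top','scene'):
  s=snap(cam)
  for q,z in(('jar',.085),('brush',.005),('spare_fragment',.014),('blue_wheel',.152)):
    for r in env.trace(q,cam)[:1]: print(cam,q,round(r['p'],2),np.round(r['centre']),ray(s,r['centre'],z).round(3))
cv2.imwrite('pics/fin.png',cv2.resize(np.vstack([cv2.imread('pics/top1.png')[120:330],cv2.imread('pics/scene1.png')]),None,fx=.95,fy=.95))
E
```

```text
top 25 r 22.6 turn deg 1.0
scene 57 r 22.6 turn deg 359.0
wrist 142 r 24.3 turn deg 358.5
11.75 [ 0.4821871  -0.26657641  0.30562152] [ 0.71009781 -0.70406119  0.00711208 -0.0028913 ] [ 0.21371033  0.10761961 -0.02654719]
top jar 0.84 [194. 326.] [ 0.583 -0.004  0.085]
top brush 0.62 [272. 329.] [ 0.44  -0.013  0.005]
top spare_fragment 0.69 [147. 323.] [ 0.701 -0.     0.014]
top blue_wheel 0.94 [187. 206.] [0.582 0.202 0.152]
scene jar 0.56 [217. 340.] [ 0.593 -0.035  0.085]
scene brush 0.93 [230. 275.] [ 0.462 -0.009  0.005]
scene spare_fragment 0.88 [227. 395.] [ 0.704 -0.003  0.014]
scene blue_wheel 0.79 [112. 335.] [0.58  0.184 0.152]
```

View pics/fin.png

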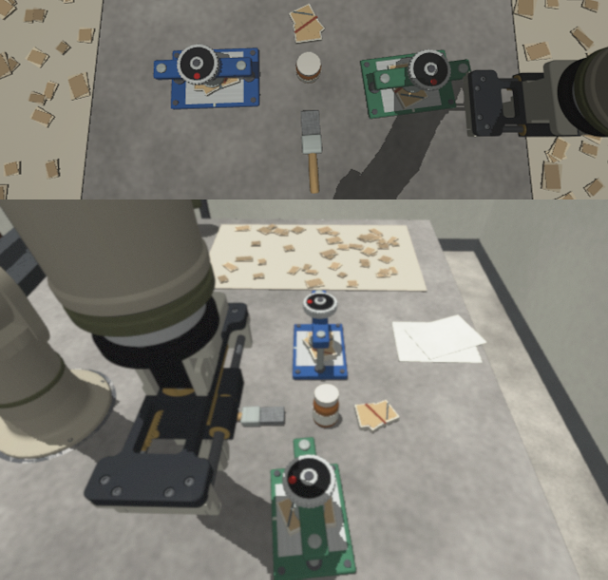

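The red dot is back at the front, at about (432,82) in the cropped top view. The blue wheel, jar, brush and spare fragment are where they were, and the gripper is well clear, with its fingertips about 0.29 m up.

```bash
python3 -c "
from h import *
print(env.close_job(), env.read_state()['time'])"
```

```text
the job is handed in; nothing more can be done
the job is handed in; nothing more can be done
```

The green handwheel is loosened two full turns anticlockwise, and the job was handed in at about 12 s of the 61 s allowed. I rolled the closed fingertips around the outside of the rim, pressing with roughly 5–10 N, and never gripped or straddled the wheel.

**Turn count:** following the red dot between strokes gave about 41°, 124°, 207°, 286°, 384°, 436°, 528°, 620°, 709° and finally 720°. After backing off, the three cameras put the dot between 1.5° short of and 1° past its starting position.

**Contact at the end:** the gripper stands clear with the contact force at about zero.

**Other objects:**
- **Jar, spare fragment and blue wheel:** the before and after positions agree to within a few millimetres, up to 7 mm in the scene camera for the spare fragment; I take that as measurement noise.
- **Brush:** the scene camera's reading was about 20 mm off because the arm partly hid it. The top view put it within 4 mm of where it started.
- **Fragments under the presses:** I did not measure these; they looked undisturbed in the last pictures.

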